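# Find the proud tile in the serving tray and tamp it level

## Task

One of the six terracotta tiles in the serving tray stands slightly proud, so glasses wobble on it. Touch the tiles lightly with the hand tamper to find the proud one, press it down gently until it is level with the others without sinking it or any other tile below them, and stand the tamper back upright on its cork coaster. Leave everything else on the table where it is.

Things in the scene. Friction and masses are not known exactly. Their poses are not given: they have to be found in the camera images.
- mat: black leather placemat, 260 x 330 x 3 mm, fixed flat on the table; origin at the centre of its underside, x along the short side, y along the long side. A dark wooden serving tray is fixed on it, centred and square with it.
- tray_mid (a point): centre of the mat's top, 3 mm above the table, axes as the mat's; about it stands the tray: outside 230 (mat x) x 300 (mat y) mm, its 10 mm thick rim 18 mm higher than the level tile faces, a brass bar handle over the middle of each short end rising to 39 mm above those faces. The tray's floor lies 4 mm below them.
- tiles_mid (a point): same point again, for the tiles: six identical terracotta tiles 50 x 50 mm, centres at mat x = -27 and +27 mm, mat y = -54, 0 and +54 mm. Five are level with one another, one (any of the six) stands 3 to 4.2 mm proud. The tray's feet are of unknown height: the level faces lie anywhere from 20 to 42 mm above the table.
- tamper: hand tamper standing upright on the cork coaster, the tool for touching and pressing the tiles: 110 mm high, 0.1 to 0.25 kg; origin at the centre of its underside, z up along its axis. Round flat black rubber foot 30 mm across and 12 mm high, steel shank 18 mm across, round pale wooden handle 28 mm across from 62 to 110 mm above the foot's underside. It is round, so any yaw will do.
- coaster: round cork coaster, 90 mm across, 5 mm thick, fixed on the table; origin at the centre of its underside.
- tile_a (a joint): height in m of the face of the one proud tile above the level of the others: 0 = level, positive = proud, negative = sunk. Where it lies in the tray is not told and changes from start to start. All tiles sit in tight beds: they bear a light touch, but pushed down with more than about 12 N a tile slides slowly down, at most to 4 mm below level, and never comes back up.
- tile_b (a joint): the same height for one of the five level tiles (0 at the start). Where it lies in the tray is not told and changes from start to start. All tiles sit in tight beds: they bear a light touch, but pushed down with more than about 12 N a tile slides slowly down, at most to 4 mm below level, and never comes back up.
- tile_c (a joint): the same height for one of the five level tiles (0 at the start). Where it lies in the tray is not told and changes from start to start. All tiles sit in tight beds: they bear a light touch, but pushed down with more than about 12 N a tile slides slowly down, at most to 4 mm below level, and never comes back up.
- tile_d (a joint): the same height for one of the five level tiles (0 at the start). Where it lies in the tray is not told and changes from start to start. All tiles sit in tight beds: they bear a light touch, but pushed down with more than about 12 N a tile slides slowly down, at most to 4 mm below level, and never comes back up.
- tile_e (a joint): the same height for one of the five level tiles (0 at the start). Where it lies in the tray is not told and changes from start to start. All tiles sit in tight beds: they bear a light touch, but pushed down with more than about 12 N a tile slides slowly down, at most to 4 mm below level, and never comes back up.
- tile_f (a joint): the same height for one of the five level tiles (0 at the start). Where it lies in the tray is not told and changes from start to start. All tiles sit in tight beds: they bear a light touch, but pushed down with more than about 12 N a tile slides slowly down, at most to 4 mm below level, and never comes back up.
- tealight: small brass tea-light holder standing on the table just beyond the coaster, 36 mm across, 16 mm high; a bystander, to be left alone. Origin at the centre of its underside.
- remote: black TV remote, 170 x 45 x 21 mm, lying on the table; a bystander, to be left alone. Origin at the centre of its underside.
- torch: green flashlight, about 120 x 32 x 32 mm, lying on the table; a bystander, to be left alone. Origin at the centre of its underside.
- mug: white mug, 80 mm across, 90 mm high; a bystander, to be left alone. Origin at the centre of its underside.
- book: thick green-covered book, 200 x 260 x 28 mm, lying flat; a bystander, to be left alone. Origin at the centre of its underside.
- case: soft blue spectacle case, 160 x 60 x 35 mm; a bystander, to be left alone. Origin at the centre of its underside.
- candle: amber glass candle jar with wooden lid, 72 mm across, 85 mm high; a bystander, to be left alone. Origin at the centre of its underside.
There are look-alikes about, which are no part of the job. There is more than one size of the tamper; the job needs the smaller. Of the things shaped like the coaster, the cork one is meant.

How it is judged:
By the outcome, as a careful person would: the job done as asked, in the order asked, and still so for the second after the job is handed in, with the robot touching nothing.
It also fails if it takes over 67 s, if anything falls off the work surface, if the arm or the gripper's body presses on something with over 40 N, if the wrist force passes 120 N, or if a joint passes its speed limit or range.

## Robot

A 7-joint arm with a two-finger parallel gripper is mounted at the origin on the work surface. World frame = base frame: x ahead of the robot, y to its left, z up, the work surface at z = 0. Lengths are in m, angles in rad, forces in N, time in s.
With the tool pointing down it reaches from about 0.425 to 0.925 m from the base axis. Payload 6.8 kg.
Tool frame: the origin (TCP) lies midway between the tips of the shut fingers; the grasp point (between the pads) lies 19 mm behind it; z points along the fingers, y is the line along which they close (so a half turn about z gives the same grasp; the last joint's range is limited). The gripper opens to 88 mm and grips with 3 to 60 N. Pads are 20 mm wide; open, the fingers measure 115 mm over their backs; the gripper's body (75 mm by 178 mm) begins 61 mm behind the grasp point.
Start: joints at [-1.431, 0.477, 0.022, 1.555, -0.011, 1.109, -0.083], TCP at [0.166, 0.654, 0.223] pointing down, gripper open.
Joint ranges: [-2.96, 2.96], [-0.34, 2.1], [-1.41, 1.46], [0.24, 2.44], [-1.37, 4.51], [0.17, 1.92], [-2.96, 2.96]. Speed limits (rad/s): [2.39, 2.39, 3.14, 3.14, 3.14, 3.14, 3.14].

## Interface

Orientations are given as a rotation vector (axis times angle).
In Python, from station import env, viewer, sign_off, finder gives the robot as it stands.
- The arm moves only by the shell command python3 -m jog 'ROWS' [FORCE]. ROWS is JSON, a list of rows, each an object of numbers: "fingers": the closure, from 0 (fully open) to 1 (shut); "dx", "dy", "dz": the shift along the tool's x, y, z in m; "twist": the turn about the tool's z in rad. A call has 1 to 20 rows; each row shifts and turns the commanded pose from where the row before left it, along the tool's axes as they then stand; what a row does not reach is not made up. A row lasts 1/10 s, in which the tool goes at most 50 mm and 8.59 degrees, less where a joint would pass 70% of its speed; a pose out of reach is approached as far as the arm can. A call with a gripper value outside its range is refused whole. The fingers move at their own pace and stop on an object; FORCE is the grip in N (left out, the last holds). Time passes only in rows, so rows that do not move let the fingers close. It gives the time, the measured TCP pose, the force, the opening and the grip force at its end, in the units of the state.
- env.sense(): the state, without advancing time (a new reading comes with each control period).
- viewer.grab_frame(name): name is "side" or "top" or "wrist"; returns a dict with "frame" (480x640x3 uint8, red, green, blue), "fx", "fy", "cx", "cy" (pixels), "R" (3x3) and "t" (3): a world point X has camera coordinates R X + t. Camera axes: x right, y down, z forward; pixel columns grow to the right and rows downward; lengths in m; the calibration is good to about 2 mm. The wrist camera is an equidistant fisheye: a pixel r from the principal point sees the ray r / f radians off the axis. A picture is of the moment at which its call begins. There is no depth.
- sign_off(): hands the job in; it is judged then, once.
Trained networks look in a picture, given as the dict that the camera call returned (one of the last four; its "shot" number tells which), for a name from the list of things; names that differ only in an ending like _2 or _b are one class to them, and where a whole thing is asked for, a point or a joint stands for the part that bears it (a point fixed in the world has none). Each returns a list of dicts, best first, with "score" (0 to 1); they miss things now and then, are a little off and sometimes report something else, mostly with a low value. They report only what shows in the picture. A call takes as long as a camera call. They do not tell look-alikes from the thing itself.
- finder.spot_in(picture, name): "xyz" ([x, y, z] in m, in the coordinates of the camera as it stood for that picture, good to about 4 mm: the middle of the surface that is visible of it).
- finder.silhouettes(picture, name): "region" (480x640 bool, what is visible of it).
The state is a dict: "t": time; "joint_positions": joint angles; "joint_velocities": joint speeds; "joint_efforts": joint torques, N m; "tcp_pos": TCP position; "tool_rot": TCP orientation; "force": force on the tool from outside, world axes, zero at the start; "moment": the same for the moment, N m; "gripper_width": finger opening in m; "finger_force": force on a finger pad.
Only numpy, scipy, OpenCV 4.12 (cv2) and the standard library are available. Lean on these libraries where they do the work, as an engineer would, in place of code of your own. Each camera call takes 0.05 s, during which the arm holds its last target. There are 200 camera calls.

## Working session

There is one attempt and no reset: what is moved stays moved. The work goes in short steps, Python scripts to look and compute and a shell command to move; the robot and the scene stay as the last step left them, time stands still between calls to the robot, and variables do not carry over. Pictures are saved under pics/ and viewed, at most 10 in all, crops included, and the job is handed in when it is done.

```bash
ls; mkdir -p pics
cat > h.py <<'E'
from station import env, viewer, sign_off, finder
import numpy as np, cv2
def world(p,xyz): return np.array(p["R"]).T@(np.array(xyz)-np.array(p["t"]))
def save(p,n,crop=None,k=1):
    f=p["frame"]
    if crop: f=f[crop[1]:crop[3],crop[0]:crop[2]]
    f=cv2.resize(f,None,fx=k,fy=k,interpolation=cv2.INTER_CUBIC)
    cv2.imwrite(f"pics/{n}.png",f[:,:,::-1])
def pix(p,X):
    c=np.array(p["R"])@np.array(X)+np.array(p["t"]); return p["fx"]*c[0]/c[2]+p["cx"],p["fy"]*c[1]/c[2]+p["cy"]
def ray(p,u,v,z):
    R=np.array(p["R"]);o=-R.T@np.array(p["t"]);d=R.T@np.array([(u-p["cx"])/p["fx"],(v-p["cy"])/p["fy"],1]);return o+d*(z-o[2])/d[2]
E
python3 - <<'E'
from h import *
s=env.sense();print({k:np.round(v,3) for k,v in s.items()})
for c in ("top","side"):
    p=viewer.grab_frame(c);save(p,c+"0")
    for n in ("mat","tamper","coaster","tealight","mug","candle","torch","remote","case","book"):
        for d in finder.spot_in(p,n)[:4]:
            w=world(p,d["xyz"]);print(c,n,round(d["score"],2),np.round(w,3),np.round(pix(p,w)))
E
```

```text
pics
{'t': np.float64(0.0), 'joint_positions': array([-1.431,  0.478,  0.022,  1.556, -0.012,  1.109, -0.083]), 'joint_velocities': array([ 0.001,  0.003,  0.001,  0.001, -0.001,  0.001, -0.001]), 'joint_efforts': array([-0.0000e+00, -5.8286e+01,  1.5350e+00, -2.7260e+01, -5.4000e-02,
        1.7000e-02,  0.0000e+00]), 'tcp_pos': array([0.165, 0.654, 0.222]), 'tool_rot': array([-3.880e-01, -3.117e+00,  3.000e-03]), 'force': array([ 0.627, -0.179,  0.128]), 'moment': array([ 0.05 , -0.012, -0.029]), 'finger_force': np.float64(0.0), 'gripper_width': np.float64(0.088)}
top mat 0.8 [ 0.483  0.123 -0.   ] [278. 258.]
top tamper 0.69 [ 0.468 -0.224  0.103] [428. 260.]
top tamper 0.61 [ 0.545 -0.318  0.125] [472. 224.]
top coaster 0.96 [ 0.523 -0.101  0.003] [368. 242.]
top coaster 0.73 [ 0.558 -0.251  0.016] [429. 227.]
top tealight 0.64 [ 0.556 -0.25   0.017] [429. 228.]
top mug 0.67 [ 0.638 -0.448  0.049] [513. 192.]
top candle 0.56 [0.351 0.451 0.085] [127. 312.]
top candle 0.43 [0.481 0.123 0.004] [278. 259.]
top remote 0.61 [ 0.699 -0.252  0.02 ] [429. 171.]
top case 0.61 [ 0.313 -0.247  0.032] [433. 328.]
top book 0.64 [0.6   0.532 0.024] [111. 209.]
side mat 0.62 [0.476 0.313 0.006] [224. 321.]
side tamper 0.77 [ 0.546 -0.311  0.105] [394. 175.]
side tamper 0.7 [ 0.462 -0.225  0.075] [397. 206.]
side coaster 0.9 [ 0.466 -0.223  0.001] [393. 229.]
side coaster 0.74 [ 0.515 -0.097  0.004] [348. 238.]
side coaster 0.62 [0.561 0.25  0.023] [226. 282.]
side tealight 0.29 [ 0.634 -0.414  0.055] [390. 172.]
side mug 0.6 [ 0.636 -0.412  0.058] [389. 171.]
side candle 0.78 [0.327 0.471 0.061] [187. 395.]
side torch 0.81 [ 0.343 -0.437  0.024] [476. 212.]
side remote 0.94 [ 0.691 -0.247  0.019] [340. 192.]
side case 0.72 [ 0.299 -0.225  0.03 ] [448. 245.]
side book 0.86 [0.588 0.506 0.026] [102. 332.]
```

View pics/top0.png

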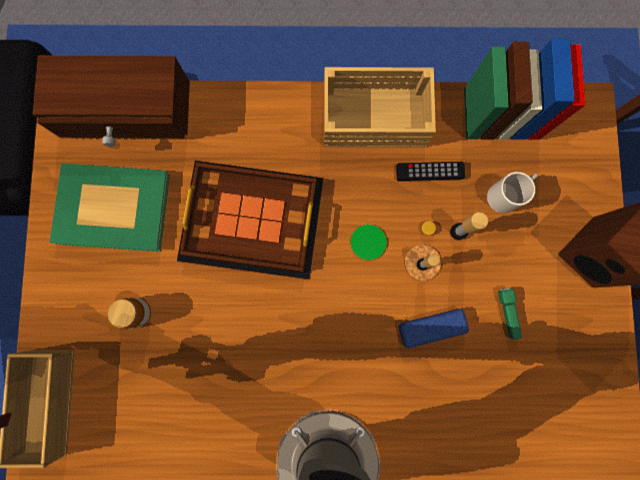

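View pics/side0.png

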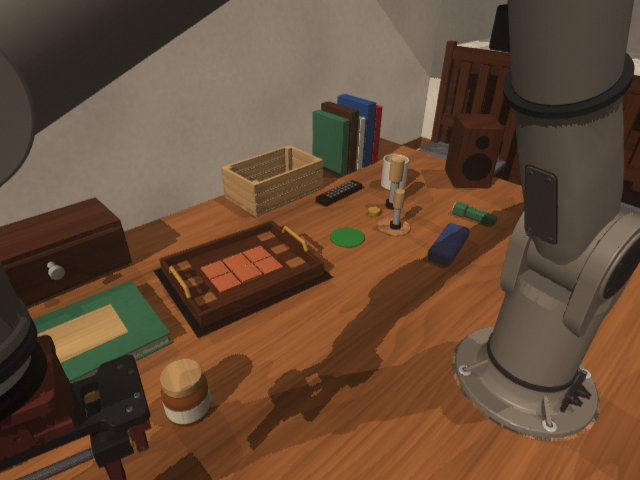

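Run:
```python
from h import *
T=viewer.grab_frame("top");S=viewer.grab_frame("side")
f=T["frame"][205:285,395:500];g=S["frame"][140:260,340:440]
f=cv2.resize(f,(420,320));g=cv2.resize(g,(400,480))
o=np.zeros((480,820,3),np.uint8);o[:320,:420]=f;o[:,420:]=g
cv2.imwrite("pics/crop1.png",cv2.resize(o,(800,468))[:,:,::-1])
def quad(p,box):
    h=cv2.cvtColor(p["frame"],cv2.COLOR_RGB2HSV)
    m=((h[...,0]<10)&(h[...,1]>140)&(h[...,2]>170)).astype(np.uint8)
    k=np.zeros_like(m);k[box[1]:box[3],box[0]:box[2]]=1;m=m*k
    m=cv2.morphologyEx(m,cv2.MORPH_CLOSE,np.ones((5,5)))
    n,l,st,c=cv2.connectedComponentsWithStats(m);i=1+np.argmax(st[1:,4]);m=(l==i).astype(np.uint8)
    print(st[i]);cn=max(cv2.findContours(m,0,2)[0],key=cv2.contourArea)
    return cn[:,0].astype(float)
qt=quad(T,(200,180,300,250));qs=quad(S,(190,240,300,300))
def rect(p,q,z):
    w=np.array([ray(p,u,v,z)[:2] for u,v in q])
    return cv2.minAreaRect((w*1000).astype(np.float32))
for z in (.02,.025,.03,.035,.042): print(z,rect(T,qt,z),rect(S,qs,z))
print(pix(T,(0,0,0)),[ -np.array(p["R"]).T@np.array(p["t"]) for p in (T,S)])
```

```text
[215 194  39  43 361]
[ 201  247   79   45 1671]
0.02 ((580.4030151367188, 224.51235961914062), (73.81079864501953, 108.24393463134766), 69.25901794433594) ((583.927978515625, 191.63577270507812), (155.848388671875, 101.4857177734375), 82.18643951416016)
0.025 ((579.4012451171875, 223.5856170654297), (73.46891021728516, 107.74251556396484), 69.25901794433594) ((578.21630859375, 195.1890106201172), (154.5728302001953, 100.65515899658203), 82.18650817871094)
0.03 ((578.3995361328125, 222.65890502929688), (73.12703704833984, 107.24119567871094), 69.25902557373047) ((572.5049438476562, 198.74224853515625), (153.29730224609375, 99.82453918457031), 82.18651580810547)
0.035 ((577.3978881835938, 221.7322235107422), (72.7851791381836, 106.73985290527344), 69.25899505615234) ((566.7933349609375, 202.29550170898438), (152.02178955078125, 98.99392700195312), 82.18651580810547)
0.042 ((575.9955444335938, 220.43482971191406), (72.30655670166016, 106.03797149658203), 69.2590103149414) ((558.7970581054688, 207.27001953125), (150.23605346679688, 97.8310775756836), 82.18650817871094)
(np.float64(327.6058896209079), np.float64(463.3020484802429)) [array([0.36413248, 0.02443562, 1.09951062]), array([-0.11392786,  0.62578253,  0.63091667])]
```

View pics/crop1.png

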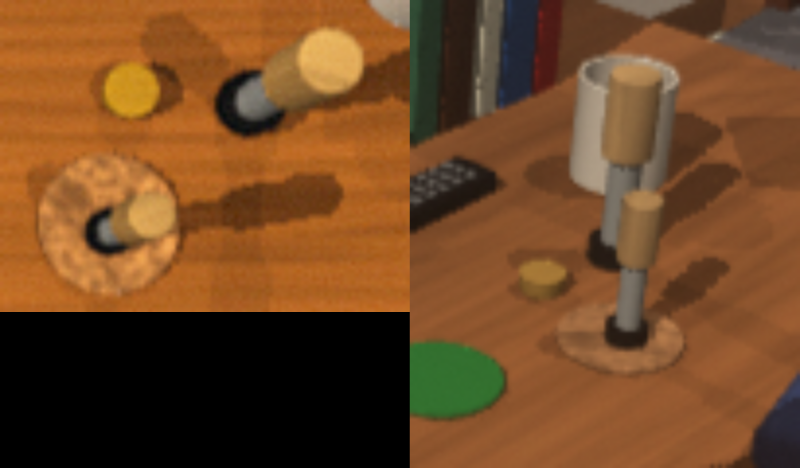

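The crop shows two tampers. The smaller stands on the cork coaster (top view about (428,260)); the larger stands bare on the table (about (470,225)). The small one fits the description, and the cork disc at (423,262) is the coaster, not the green one at (369,242).

```bash
cat >> h.py <<'E'
from scipy.spatial.transform import Rotation as Ro
def R0(): return Ro.from_rotvec(env.sense()["tool_rot"])
def todelta(goal):
    s=env.sense();return R0().inv().apply(np.array(goal)-s["tcp_pos"])
E
python3 - <<'E'
from h import *
T=viewer.grab_frame("top");S=viewer.grab_frame("side")
print("coaster",ray(T,423.2,262.2,.005),"foot",ray(T,422.2,264,.005+.012),"big",ray(T,458.8,231.2,.012),"tea",ray(T,428.5,228,.016))
print(T["frame"][205,240],T["frame"][230,235],S["frame"][265,240])
def quad(p,box):
    f=p["frame"].astype(int)
    m=((f[...,0]>150)&(f[...,0]-f[...,1]>60)).astype(np.uint8)
    k=np.zeros_like(m);k[box[1]:box[3],box[0]:box[2]]=1;m=m*k
    m=cv2.morphologyEx(m,cv2.MORPH_CLOSE,np.ones((5,5)))
    n,l,st,c=cv2.connectedComponentsWithStats(m);i=1+np.argmax(st[1:,4]);m=(l==i).astype(np.uint8)
    print(st[i]);return max(cv2.findContours(m,0,2)[0],key=cv2.contourArea)[:,0].astype(float)
qt=quad(T,(205,185,296,248));qs=quad(S,(190,240,300,300))
for z in (.025,.03,.035,.042,.05):
  for p,q in ((T,qt),(S,qs)):
    w=np.array([ray(p,u,v,z)[:2] for u,v in q]);print(z,np.round(np.r_[tuple(np.ravel(x) for x in cv2.minAreaRect((w*1000).astype(np.float32)))],1))
E
```

```text
coaster [ 0.47257037 -0.23610004  0.005     ] foot [ 0.46696773 -0.2306774   0.017     ] big [ 0.54909786 -0.32482329  0.012     ] tea [ 0.55623843 -0.24895559  0.016     ]
[68 29 10] [176  75  34] [174  89  53]
[ 215  192   69   51 2687]
[ 201  246   81   46 1820]
0.025 [581.1 191.8 156.9 105.   82.1]
0.025 [578.3 195.  156.4 101.8  82.1]
0.03 [580.1 191.  156.2 104.5  82.1]
0.03 [572.6 198.5 155.1 101.   82.1]
0.035 [579.1 190.2 155.5 104.   82.1]
0.035 [566.9 202.1 153.8 100.1  82.1]
0.042 [577.7 189.1 154.5 103.3  82.1]
0.042 [558.9 207.1 152.   99.   82.1]
0.05 [576.1 187.9 153.3 102.5  82.1]
0.05 [549.8 212.8 149.9  97.6  82.1]
```

```bash
python3 -m jog '[{"fingers":0,"dx":-0.02,"dy":-0.015},{"dx":-0.039,"dy":-0.028},{"dx":-0.039,"dy":-0.028},{"dx":-0.039,"dy":-0.028},{"dx":-0.039,"dy":-0.028},{"dx":-0.039,"dy":-0.028},{"dx":-0.039,"dy":-0.028},{"dx":-0.039,"dy":-0.028},{"dx":-0.039,"dy":-0.028},{"dx":-0.039,"dy":-0.028},{"dx":-0.039,"dy":-0.028},{"dx":-0.013,"dy":-0.03}]' && python3 -m jog '[{"dx":-0.0085,"dy":-0.045},{"dx":-0.0085,"dy":-0.047},{"dx":-0.0085,"dy":-0.047},{"dx":-0.0085,"dy":-0.047},{"dx":-0.0085,"dy":-0.047},{"dx":-0.0085,"dy":-0.047},{"dx":-0.0085,"dy":-0.047},{"dx":-0.0085,"dy":-0.047},{"dx":-0.0085,"dy":-0.04},{"dx":-0.0085,"dy":-0.03},{"dx":0},{"dx":0},{"dx":0}]'
python3 - <<'E'
from h import *
print(todelta((.467,-.227,.222)))
p=viewer.grab_frame("wrist");save(p,"w1")
print({k:np.round(p[k],3) for k in ("fx","fy","cx","cy","R","t")})
for d in finder.spot_in(p,"tamper")[:3]+finder.spot_in(p,"coaster")[:3]: print(d["score"],world(p,d["xyz"]))
E
```

```text
[-5.08451601e-01 -7.80550877e-01  6.11249323e-04]
{'fx': np.float64(371.648), 'fy': np.float64(371.648), 'cx': np.float64(322.65), 'cy': np.float64(240.872), 'R': array([[ 0.246,  0.969,  0.   ],
       [ 0.94 , -0.238,  0.245],
       [ 0.237, -0.06 , -0.97 ]]), 't': array([-0.674, -0.029,  0.39 ])}invalid input at $[0]: expected keys fingers, dx, dy, dz, twist
```

```bash
python3 -m jog '[{"fingers":0,"dx":-0.02,"dy":-0.015,"dz":0,"twist":0},{"fingers":0,"dx":-0.039,"dy":-0.028,"dz":0,"twist":0},{"fingers":0,"dx":-0.039,"dy":-0.028,"dz":0,"twist":0},{"fingers":0,"dx":-0.039,"dy":-0.028,"dz":0,"twist":0},{"fingers":0,"dx":-0.039,"dy":-0.028,"dz":0,"twist":0},{"fingers":0,"dx":-0.039,"dy":-0.028,"dz":0,"twist":0},{"fingers":0,"dx":-0.039,"dy":-0.028,"dz":0,"twist":0},{"fingers":0,"dx":-0.039,"dy":-0.028,"dz":0,"twist":0},{"fingers":0,"dx":-0.039,"dy":-0.028,"dz":0,"twist":0},{"fingers":0,"dx":-0.039,"dy":-0.028,"dz":0,"twist":0},{"fingers":0,"dx":-0.039,"dy":-0.028,"dz":0,"twist":0},{"fingers":0,"dx":-0.013,"dy":-0.03,"dz":0,"twist":0}]' && python3 -m jog '[{"fingers":0,"dx":-0.0085,"dy":-0.045,"dz":0,"twist":0},{"fingers":0,"dx":-0.0085,"dy":-0.047,"dz":0,"twist":0},{"fingers":0,"dx":-0.0085,"dy":-0.047,"dz":0,"twist":0},{"fingers":0,"dx":-0.0085,"dy":-0.047,"dz":0,"twist":0},{"fingers":0,"dx":-0.0085,"dy":-0.047,"dz":0,"twist":0},{"fingers":0,"dx":-0.0085,"dy":-0.047,"dz":0,"twist":0},{"fingers":0,"dx":-0.0085,"dy":-0.047,"dz":0,"twist":0},{"fingers":0,"dx":-0.0085,"dy":-0.047,"dz":0,"twist":0},{"fingers":0,"dx":-0.0085,"dy":-0.04,"dz":0,"twist":0},{"fingers":0,"dx":-0.0085,"dy":-0.03,"dz":0,"twist":0},{"fingers":0,"dx":0,"dy":0,"dz":0,"twist":0},{"fingers":0,"dx":0,"dy":0,"dz":0,"twist":0}]'
python3 - <<'E'
from h import *
print(todelta((.467,-.227,.222)))
p=viewer.grab_frame("wrist");save(p,"w1")
for d in finder.spot_in(p,"tamper")[:3]+finder.spot_in(p,"coaster")[:3]: print(d["score"],world(p,d["xyz"]))
E
```

```text
t: 2.65
tcp_pos: [0.4992, 0.2326, 0.223]
tool_rot: [0.394, 3.114, 0.0]
force: [0.1, -0.9, 0.4]
gripper_width: 0.088
finger_force: 0.0
t: 3.85
tcp_pos: [0.4693, -0.216, 0.2226]
tool_rot: [-0.391, -3.117, -0.0]
force: [-0.0, 0.6, 0.4]
gripper_width: 0.0877
finger_force: 0.0
[-0.00051594 -0.01120768  0.00060978]
0.98 [ 0.45817282 -0.22884162  0.11726641]
0.9 [ 0.5443921  -0.3207887   0.07577352]
0.96 [ 0.51584728 -0.10357169  0.00458463]
0.69 [ 4.66694929e-01 -2.24782469e-01 -2.25191641e-04]
```

View pics/w1.png

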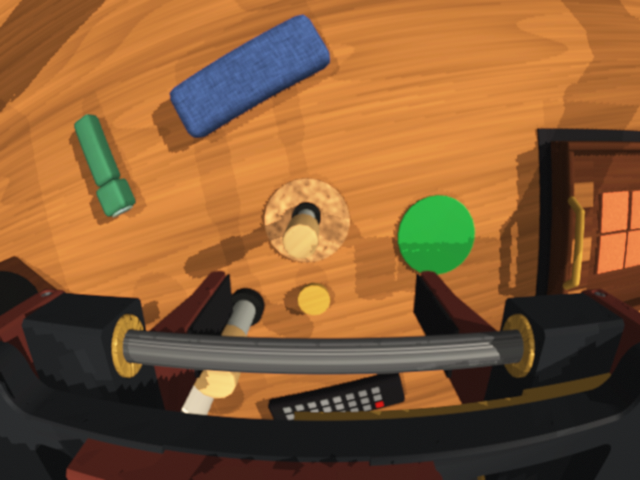

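The wrist view shows the small tamper's handle top at about (300,237) on the cork coaster centred at (307,219), the tea light at (314,300) and the large tamper at (245,305).

```bash
cat >> h.py <<'E'
def fray(p,u,v,z):
    a=np.array([u-p["cx"],v-p["cy"]]);r=np.hypot(*a);th=r/p["fx"]
    d=np.r_[np.sin(th)*a/max(r,1e-9),np.cos(th)]
    R=np.array(p["R"]);o=-R.T@np.array(p["t"]);d=R.T@d;return o+d*(z-o[2])/d[2]
E
python3 - <<'E'
from h import *
p=viewer.grab_frame("wrist")
m=finder.silhouettes(p,"tamper")[0]["region"];ys,xs=np.nonzero(m);print(xs.min(),xs.max(),ys.min(),ys.max(),m.sum())
# circle fits: handle top: colour bright pale blob low end
f=p["frame"].astype(int)
h=m&(f[...,0]>200);yy,xx=np.nonzero(h);print("pale",xx.mean(),yy.mean(),yy.min(),yy.max())
t=fray(p,300,239,.115);c=fray(p,307,219,.005);ft=fray(p,307.5,214,.017);print(t,c,ft)
print(todelta((t[0],t[1],.076)))
f=p["frame"][170:270,255:365]
cv2.imwrite("pics/w1c.png",cv2.resize(f,(660,600),interpolation=cv2.INTER_CUBIC)[:,:,::-1])
E
```

```text
194 261 288 397 2155
pale 216.63121546961327 383.80386740331494 371 397
[ 0.46480978 -0.23128832  0.115     ] [ 0.47053084 -0.23192928  0.005     ] [ 0.46361043 -0.22910993  0.017     ]
[ 0.00061127 -0.01767044  0.1466125 ]
```

View pics/w1c.png

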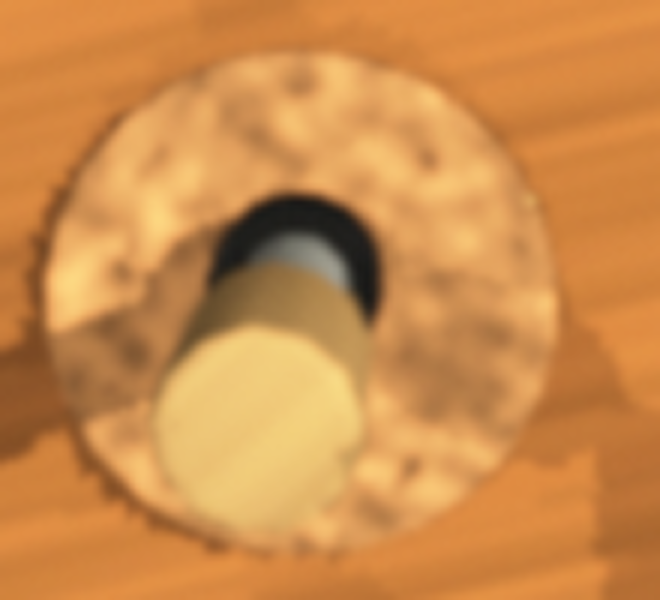

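Refining from the crop: tamper axis about (0.466,-0.232), coaster centre about (0.4715,-0.235). I'm descending and gripping now.

```bash
python3 -m jog '[{"fingers":0,"dx":0,"dy":-0.018,"dz":0.005,"twist":0},{"fingers":0,"dx":0,"dy":0,"dz":0.035,"twist":0},{"fingers":0,"dx":0,"dy":0,"dz":0.04,"twist":0},{"fingers":0.3,"dx":0,"dy":0,"dz":0.04,"twist":0},{"fingers":0.4,"dx":0,"dy":0,"dz":0.0266,"twist":0},{"fingers":0.5,"dx":0,"dy":0,"dz":0,"twist":0},{"fingers":0.5,"dx":0,"dy":0,"dz":0,"twist":0}]' 40 && python3 -m jog '[{"fingers":1,"dx":0,"dy":0,"dz":0,"twist":0},{"fingers":1,"dx":0,"dy":0,"dz":0,"twist":0},{"fingers":1,"dx":0,"dy":0,"dz":0,"twist":0},{"fingers":1,"dx":0,"dy":0,"dz":0,"twist":0},{"fingers":1,"dx":0,"dy":0,"dz":0,"twist":0}]' 45
```

```text
t: 4.8
tcp_pos: [0.4653, -0.2329, 0.0765]
tool_rot: [-0.387, -3.117, -0.0]
force: [-0.4, -1.2, 0.5]
gripper_width: 0.0589
finger_force: 0.0
t: 5.3
tcp_pos: [0.4656, -0.2332, 0.0768]
tool_rot: [0.388, 3.116, 0.0]
force: [-0.3, 0.6, 6.5]
gripper_width: 0.0276
finger_force: 45.0
```

```bash
python3 -m jog '[{"fingers":1,"dx":0,"dy":0,"dz":-0.01,"twist":0},{"fingers":1,"dx":0,"dy":0,"dz":-0.02,"twist":0},{"fingers":1,"dx":0,"dy":0,"dz":-0.03,"twist":0},{"fingers":1,"dx":0,"dy":0,"dz":-0.03,"twist":0},{"fingers":1,"dx":0,"dy":0,"dz":-0.01,"twist":0}]' 45 && python3 -m jog '[{"fingers":1,"dx":0.001,"dy":0.025,"dz":0,"twist":0},{"fingers":1,"dx":0.0015,"dy":0.04,"dz":0,"twist":0},{"fingers":1,"dx":0.0015,"dy":0.045,"dz":0,"twist":0},{"fingers":1,"dx":0.0015,"dy":0.045,"dz":0,"twist":0},{"fingers":1,"dx":0.0015,"dy":0.045,"dz":0,"twist":0},{"fingers":1,"dx":0.0015,"dy":0.045,"dz":0,"twist":0},{"fingers":1,"dx":0.0015,"dy":0.045,"dz":0,"twist":0},{"fingers":1,"dx":0.0015,"dy":0.04,"dz":0,"twist":0},{"fingers":1,"dx":0.001,"dy":0.03,"dz":0,"twist":0},{"fingers":1,"dx":0.001,"dy":0.0238,"dz":0,"twist":0},{"fingers":1,"dx":0,"dy":0,"dz":0,"twist":0},{"fingers":1,"dx":0,"dy":0,"dz":0,"twist":0},{"fingers":1,"dx":0,"dy":0,"dz":0,"twist":0}]' 45
python3 - <<'E'
from h import *
for i in range(4):
    p=viewer.grab_frame("wrist");s=env.sense();print(np.round(s["force"],2),np.round(s["tcp_pos"],4))
save(p,"w2");print(todelta((.5468,.1422,.177)))
E
```

```text
t: 5.8
tcp_pos: [0.4661, -0.234, 0.1789]
tool_rot: [0.389, 3.113, -0.001]
force: [0.5, -0.2, -1.3]
gripper_width: 0.0276
finger_force: 45.0
t: 7.1
tcp_pos: [0.5456, 0.1406, 0.1756]
tool_rot: [-0.391, -3.116, 0.002]
force: [-0.0, -0.1, -1.3]
gripper_width: 0.0275
finger_force: 45.0
[-0.13  0.15 -0.37] [0.5458 0.1405 0.1758]
[-0.1   0.73 -1.16] [0.5458 0.1406 0.1759]
[ 0.28  0.58 -1.63] [0.5459 0.1409 0.176 ]
[ 0.04  0.15 -0.97] [0.546  0.1411 0.1761]
[-0.00051299  0.00124375 -0.00093086]
```

View pics/w2.png

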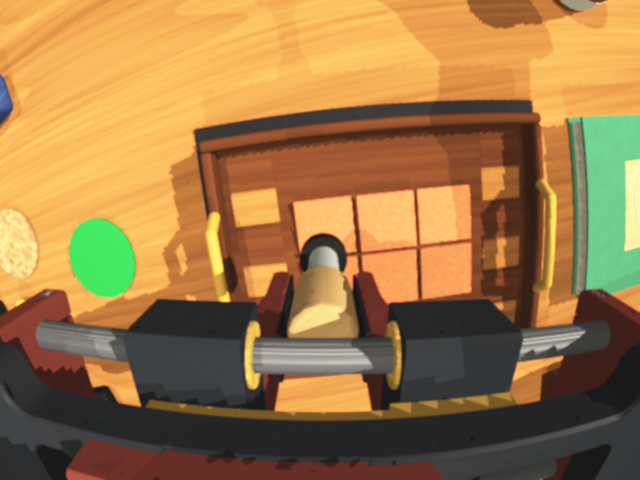

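```bash
cat > chk.py <<'E'
import sys
from h import *
s=env.sense();f=s["force"][2]+1.1;print("t%.2f z%.4f F%.2f"%(s["t"],s["tcp_pos"][2],f));sys.exit(f>float(sys.argv[1]))
E
python3 - <<'E'
from h import *
p=viewer.grab_frame("wrist")
c=np.array([.581,.192]);ex=np.array([.991,-.137]);ey=np.array([.137,.991])
for u,v in ((294,204),(353,196.5),(416,190),(470,186),(358,252),(417,247)):
    w=fray(p,u,v,.024)[:2]-c;print(u,v,np.round([w@ex*1000,w@ey*1000],1))
E
python3 -m jog '[{"fingers":1,"dx":-0.0005,"dy":0.001,"dz":0.015,"twist":0},{"fingers":1,"dx":0,"dy":0,"dz":0.025,"twist":0},{"fingers":1,"dx":0,"dy":0,"dz":0.015,"twist":0},{"fingers":1,"dx":0,"dy":0,"dz":0.003,"twist":0},{"fingers":1,"dx":0,"dy":0,"dz":0,"twist":0},{"fingers":1,"dx":0,"dy":0,"dz":0,"twist":0}]' 45; python3 chk.py 3
```

```text
294 204 [-50.8 -78.2]
353 196.5 [-51.6 -27.4]
416 190 [-51.8  28. ]
470 186 [-51.2  78.9]
358 252 [ -2.2 -27.7]
417 247 [-0.6 25.8]
t: 7.95
tcp_pos: [0.5475, 0.1431, 0.119]
tool_rot: [0.389, 3.116, 0.001]
force: [-0.7, 0.1, -0.9]
gripper_width: 0.0275
finger_force: 45.0
t7.95 z0.1190 F0.23False
```

The tile grid as seen from the wrist agrees with the computed one to about 1 mm. Next come guarded 1 mm steps down, stopping on contact.

```bash
exec 2>&1
python3 -m jog '[{"fingers":1,"dx":0,"dy":0,"dz":0.002,"twist":0},{"fingers":1,"dx":0,"dy":0,"dz":0,"twist":0}]' >/dev/null && python3 chk.py 3 &&
python3 -m jog '[{"fingers":1,"dx":0,"dy":0,"dz":0.002,"twist":0},{"fingers":1,"dx":0,"dy":0,"dz":0,"twist":0}]' >/dev/null && python3 chk.py 3 &&
python3 -m jog '[{"fingers":1,"dx":0,"dy":0,"dz":0.002,"twist":0},{"fingers":1,"dx":0,"dy":0,"dz":0,"twist":0}]' >/dev/null && python3 chk.py 3 &&
python3 -m jog '[{"fingers":1,"dx":0,"dy":0,"dz":0.002,"twist":0},{"fingers":1,"dx":0,"dy":0,"dz":0,"twist":0}]' >/dev/null && python3 chk.py 3 &&
python3 -m jog '[{"fingers":1,"dx":0,"dy":0,"dz":0.002,"twist":0},{"fingers":1,"dx":0,"dy":0,"dz":0,"twist":0}]' >/dev/null && python3 chk.py 3 &&
python3 -m jog '[{"fingers":1,"dx":0,"dy":0,"dz":0.001,"twist":0},{"fingers":1,"dx":0,"dy":0,"dz":0,"twist":0}]' >/dev/null && python3 chk.py 3 &&
python3 -m jog '[{"fingers":1,"dx":0,"dy":0,"dz":0.001,"twist":0},{"fingers":1,"dx":0,"dy":0,"dz":0,"twist":0}]' >/dev/null && python3 chk.py 3 &&
python3 -m jog '[{"fingers":1,"dx":0,"dy":0,"dz":0.001,"twist":0},{"fingers":1,"dx":0,"dy":0,"dz":0,"twist":0}]' >/dev/null && python3 chk.py 3 &&
python3 -m jog '[{"fingers":1,"dx":0,"dy":0,"dz":0.001,"twist":0},{"fingers":1,"dx":0,"dy":0,"dz":0,"twist":0}]' >/dev/null && python3 chk.py 3 &&
python3 -m jog '[{"fingers":1,"dx":0,"dy":0,"dz":0.001,"twist":0},{"fingers":1,"dx":0,"dy":0,"dz":0,"twist":0}]' >/dev/null && python3 chk.py 3 &&
python3 -m jog '[{"fingers":1,"dx":0,"dy":0,"dz":0.001,"twist":0},{"fingers":1,"dx":0,"dy":0,"dz":0,"twist":0}]' >/dev/null && python3 chk.py 3 &&
python3 -m jog '[{"fingers":1,"dx":0,"dy":0,"dz":0.001,"twist":0},{"fingers":1,"dx":0,"dy":0,"dz":0,"twist":0}]' >/dev/null && python3 chk.py 3 &&
python3 -m jog '[{"fingers":1,"dx":0,"dy":0,"dz":0.001,"twist":0},{"fingers":1,"dx":0,"dy":0,"dz":0,"twist":0}]' >/dev/null && python3 chk.py 3 &&
python3 -m jog '[{"fingers":1,"dx":0,"dy":0,"dz":0.001,"twist":0},{"fingers":1,"dx":0,"dy":0,"dz":0,"twist":0}]' >/dev/null && python3 chk.py 3 &&
python3 -m jog '[{"fingers":1,"dx":0,"dy":0,"dz":0.001,"twist":0},{"fingers":1,"dx":0,"dy":0,"dz":0,"twist":0}]' >/dev/null && python3 chk.py 3; python3 -m jog '[{"fingers":1,"dx":0,"dy":0,"dz":0,"twist":0}]'
```

```text
t8.15 z0.1165 F-0.45
False
t: 8.25
tcp_pos: [0.5469, 0.1432, 0.1164]
tool_rot: [0.388, 3.117, 0.001]
force: [0.1, -0.4, -1.9]
gripper_width: 0.0273
finger_force: 45.0
```

```bash
sed -i 's/sys.exit(f>float(sys.argv\[1\]))/sys.exit(int(f>float(sys.argv[1])))/' chk.py; exec 2>&1
python3 -m jog '[{"fingers":1,"dx":0,"dy":0,"dz":0.002,"twist":0},{"fingers":1,"dx":0,"dy":0,"dz":0,"twist":0}]' >/dev/null && python3 chk.py 3 &&
python3 -m jog '[{"fingers":1,"dx":0,"dy":0,"dz":0.002,"twist":0},{"fingers":1,"dx":0,"dy":0,"dz":0,"twist":0}]' >/dev/null && python3 chk.py 3 &&
python3 -m jog '[{"fingers":1,"dx":0,"dy":0,"dz":0.002,"twist":0},{"fingers":1,"dx":0,"dy":0,"dz":0,"twist":0}]' >/dev/null && python3 chk.py 3 &&
python3 -m jog '[{"fingers":1,"dx":0,"dy":0,"dz":0.002,"twist":0},{"fingers":1,"dx":0,"dy":0,"dz":0,"twist":0}]' >/dev/null && python3 chk.py 3 &&
python3 -m jog '[{"fingers":1,"dx":0,"dy":0,"dz":0.001,"twist":0},{"fingers":1,"dx":0,"dy":0,"dz":0,"twist":0}]' >/dev/null && python3 chk.py 3 &&
python3 -m jog '[{"fingers":1,"dx":0,"dy":0,"dz":0.001,"twist":0},{"fingers":1,"dx":0,"dy":0,"dz":0,"twist":0}]' >/dev/null && python3 chk.py 3 &&
python3 -m jog '[{"fingers":1,"dx":0,"dy":0,"dz":0.001,"twist":0},{"fingers":1,"dx":0,"dy":0,"dz":0,"twist":0}]' >/dev/null && python3 chk.py 3 &&
python3 -m jog '[{"fingers":1,"dx":0,"dy":0,"dz":0.001,"twist":0},{"fingers":1,"dx":0,"dy":0,"dz":0,"twist":0}]' >/dev/null && python3 chk.py 3 &&
python3 -m jog '[{"fingers":1,"dx":0,"dy":0,"dz":0.001,"twist":0},{"fingers":1,"dx":0,"dy":0,"dz":0,"twist":0}]' >/dev/null && python3 chk.py 3 &&
python3 -m jog '[{"fingers":1,"dx":0,"dy":0,"dz":0.001,"twist":0},{"fingers":1,"dx":0,"dy":0,"dz":0,"twist":0}]' >/dev/null && python3 chk.py 3 &&
python3 -m jog '[{"fingers":1,"dx":0,"dy":0,"dz":0.001,"twist":0},{"fingers":1,"dx":0,"dy":0,"dz":0,"twist":0}]' >/dev/null && python3 chk.py 3 &&
python3 -m jog '[{"fingers":1,"dx":0,"dy":0,"dz":0.001,"twist":0},{"fingers":1,"dx":0,"dy":0,"dz":0,"twist":0}]' >/dev/null && python3 chk.py 3 &&
python3 -m jog '[{"fingers":1,"dx":0,"dy":0,"dz":0.001,"twist":0},{"fingers":1,"dx":0,"dy":0,"dz":0,"twist":0}]' >/dev/null && python3 chk.py 3 &&
python3 -m jog '[{"fingers":1,"dx":0,"dy":0,"dz":0.001,"twist":0},{"fingers":1,"dx":0,"dy":0,"dz":0,"twist":0}]' >/dev/null && python3 chk.py 3; python3 -m jog '[{"fingers":1,"dx":0,"dy":0,"dz":0,"twist":0}]'
```

```text
t8.45 z0.1139 F-0.15
t8.65 z0.1117 F-0.27
t8.85 z0.1098 F-0.23
t9.05 z0.1078 F-0.64
t9.25 z0.1069 F-0.91
t9.45 z0.1060 F-0.30
t9.65 z0.1049 F-0.05
t9.85 z0.1039 F0.21
t10.05 z0.1029 F-0.36
t10.25 z0.1019 F0.42
t10.45 z0.1009 F-0.54
t10.65 z0.0999 F-0.31
t10.85 z0.0989 F-0.28
t11.05 z0.0979 F-0.37
t: 11.15
tcp_pos: [0.5468, 0.1431, 0.098]
tool_rot: [-0.388, -3.117, 0.0]
force: [-1.1, -0.5, -2.0]
gripper_width: 0.0275
finger_force: 45.0
```

```bash
exec 2>&1
python3 -m jog '[{"fingers":1,"dx":0,"dy":0,"dz":0.0007,"twist":0},{"fingers":1,"dx":0,"dy":0,"dz":0,"twist":0}]' >/dev/null && python3 chk.py 2.5 &&
python3 -m jog '[{"fingers":1,"dx":0,"dy":0,"dz":0.0007,"twist":0},{"fingers":1,"dx":0,"dy":0,"dz":0,"twist":0}]' >/dev/null && python3 chk.py 2.5 &&
python3 -m jog '[{"fingers":1,"dx":0,"dy":0,"dz":0.0007,"twist":0},{"fingers":1,"dx":0,"dy":0,"dz":0,"twist":0}]' >/dev/null && python3 chk.py 2.5 &&
python3 -m jog '[{"fingers":1,"dx":0,"dy":0,"dz":0.0007,"twist":0},{"fingers":1,"dx":0,"dy":0,"dz":0,"twist":0}]' >/dev/null && python3 chk.py 2.5 &&
python3 -m jog '[{"fingers":1,"dx":0,"dy":0,"dz":0.0007,"twist":0},{"fingers":1,"dx":0,"dy":0,"dz":0,"twist":0}]' >/dev/null && python3 chk.py 2.5 &&
python3 -m jog '[{"fingers":1,"dx":0,"dy":0,"dz":0.0007,"twist":0},{"fingers":1,"dx":0,"dy":0,"dz":0,"twist":0}]' >/dev/null && python3 chk.py 2.5 &&
python3 -m jog '[{"fingers":1,"dx":0,"dy":0,"dz":0.0007,"twist":0},{"fingers":1,"dx":0,"dy":0,"dz":0,"twist":0}]' >/dev/null && python3 chk.py 2.5 &&
python3 -m jog '[{"fingers":1,"dx":0,"dy":0,"dz":0.0007,"twist":0},{"fingers":1,"dx":0,"dy":0,"dz":0,"twist":0}]' >/dev/null && python3 chk.py 2.5 &&
python3 -m jog '[{"fingers":1,"dx":0,"dy":0,"dz":0.0007,"twist":0},{"fingers":1,"dx":0,"dy":0,"dz":0,"twist":0}]' >/dev/null && python3 chk.py 2.5; python3 -m jog '[{"fingers":1,"dx":0,"dy":0,"dz":0,"twist":0}]'; python3 chk.py 3
```

```text
t11.35 z0.0973 F-0.26
t11.55 z0.0966 F0.13
t11.75 z0.0958 F-0.03
t11.95 z0.0952 F-0.32
t12.15 z0.0944 F0.68
t12.35 z0.0944 F5.40
t: 12.45
tcp_pos: [0.5469, 0.143, 0.0943]
tool_rot: [0.388, 3.117, 0.0]
force: [-1.8, -0.2, 5.2]
gripper_width: 0.0275
finger_force: 45.0
t12.45 z0.0943 F6.26
```

Contact came softly at TCP z≈0.0944 (about 6 N, roughly 8 N/mm). I'll touch the other tiles the same way, and the chain stops if it meets a proud one.

```bash
exec 2>&1
echo tile2; python3 -m jog '[{"fingers":1,"dx":0,"dy":0,"dz":-0.007,"twist":0},{"fingers":1,"dx":0.003,"dy":0.0267,"dz":0,"twist":0},{"fingers":1,"dx":0.003,"dy":0.027,"dz":0,"twist":0},{"fingers":1,"dx":0,"dy":0,"dz":0.0015,"twist":0},{"fingers":1,"dx":0,"dy":0,"dz":0.0013,"twist":0},{"fingers":1,"dx":0,"dy":0,"dz":0,"twist":0}]' >/dev/null && python3 chk.py 2.5 &&
python3 -m jog '[{"fingers":1,"dx":0,"dy":0,"dz":0.0007,"twist":0},{"fingers":1,"dx":0,"dy":0,"dz":0,"twist":0}]' >/dev/null && python3 chk.py 2.5 &&
python3 -m jog '[{"fingers":1,"dx":0,"dy":0,"dz":0.0006,"twist":0},{"fingers":1,"dx":0,"dy":0,"dz":0,"twist":0}]' >/dev/null && python3 chk.py 2.5 &&
python3 -m jog '[{"fingers":1,"dx":0,"dy":0,"dz":0.0014,"twist":0},{"fingers":1,"dx":0,"dy":0,"dz":0.0007,"twist":0},{"fingers":1,"dx":0,"dy":0,"dz":0,"twist":0}]' >/dev/null && python3 chk.py 2.5 &&
python3 -m jog '[{"fingers":1,"dx":0,"dy":0,"dz":0.0005,"twist":0},{"fingers":1,"dx":0,"dy":0,"dz":0,"twist":0}]' >/dev/null && python3 chk.py 9 &&
echo tile3 && python3 -m jog '[{"fingers":1,"dx":0,"dy":0,"dz":-0.0067,"twist":0},{"fingers":1,"dx":0.003,"dy":0.0267,"dz":0,"twist":0},{"fingers":1,"dx":0.003,"dy":0.027,"dz":0,"twist":0},{"fingers":1,"dx":0,"dy":0,"dz":0.0015,"twist":0},{"fingers":1,"dx":0,"dy":0,"dz":0.0012,"twist":0},{"fingers":1,"dx":0,"dy":0,"dz":0,"twist":0}]' >/dev/null && python3 chk.py 2.5 &&
python3 -m jog '[{"fingers":1,"dx":0,"dy":0,"dz":0.0007,"twist":0},{"fingers":1,"dx":0,"dy":0,"dz":0,"twist":0}]' >/dev/null && python3 chk.py 2.5 &&
python3 -m jog '[{"fingers":1,"dx":0,"dy":0,"dz":0.0006,"twist":0},{"fingers":1,"dx":0,"dy":0,"dz":0,"twist":0}]' >/dev/null && python3 chk.py 2.5 &&
python3 -m jog '[{"fingers":1,"dx":0,"dy":0,"dz":0.0014,"twist":0},{"fingers":1,"dx":0,"dy":0,"dz":0.0007,"twist":0},{"fingers":1,"dx":0,"dy":0,"dz":0,"twist":0}]' >/dev/null && python3 chk.py 2.5 &&
python3 -m jog '[{"fingers":1,"dx":0,"dy":0,"dz":0.0005,"twist":0},{"fingers":1,"dx":0,"dy":0,"dz":0,"twist":0}]' >/dev/null && python3 chk.py 9; python3 -c "from h import *;print(env.sense()['tcp_pos'])"
```

```text
tile2
t13.05 z0.0980 F0.76
t13.25 z0.0979 F5.61
[0.55428923 0.19554085 0.09793828]
```

Tile 2 (mat -27, 0) stands at TCP z 0.0979 against 0.0943 for tile 1, so it is the proud one, by about 3.6 mm. I'll press it in small guarded steps.

```bash
exec 2>&1
cat > chz.py <<'E'
import sys
from h import *
s=env.sense();f=s["force"][2]+1.1;z=s["tcp_pos"][2];print("t%.2f z%.4f F%.2f w%.4f"%(s["t"],z,f,s["gripper_width"]));sys.exit(int(z<float(sys.argv[1]) or f>24))
E
python3 -m jog '[{"fingers":1,"dx":0,"dy":0,"dz":0.0006,"twist":0},{"fingers":1,"dx":0,"dy":0,"dz":0,"twist":0}]' >/dev/null && python3 chz.py .0953 &&
python3 -m jog '[{"fingers":1,"dx":0,"dy":0,"dz":0.0005,"twist":0},{"fingers":1,"dx":0,"dy":0,"dz":0,"twist":0}]' >/dev/null && python3 chz.py .0953 &&
python3 -m jog '[{"fingers":1,"dx":0,"dy":0,"dz":0.0005,"twist":0},{"fingers":1,"dx":0,"dy":0,"dz":0,"twist":0}]' >/dev/null && python3 chz.py .0953 &&
python3 -m jog '[{"fingers":1,"dx":0,"dy":0,"dz":0.0005,"twist":0},{"fingers":1,"dx":0,"dy":0,"dz":0,"twist":0}]' >/dev/null && python3 chz.py .0953 &&
python3 -m jog '[{"fingers":1,"dx":0,"dy":0,"dz":0,"twist":0},{"fingers":1,"dx":0,"dy":0,"dz":0,"twist":0}]' >/dev/null && python3 chz.py .0953
```

```text
t13.45 z0.0978 F9.94 w0.0276
t13.65 z0.0975 F12.27 w0.0276
t13.85 z0.0970 F12.09 w0.0274
t14.05 z0.0965 F11.84 w0.0275
t14.25 z0.0965 F11.34 w0.0274
```

```bash
exec 2>&1
python3 -m jog '[{"fingers":1,"dx":0,"dy":0,"dz":0.0005,"twist":0},{"fingers":1,"dx":0,"dy":0,"dz":0,"twist":0}]' >/dev/null && python3 chz.py .0947 &&
python3 -m jog '[{"fingers":1,"dx":0,"dy":0,"dz":0.0005,"twist":0},{"fingers":1,"dx":0,"dy":0,"dz":0,"twist":0}]' >/dev/null && python3 chz.py .0947 &&
python3 -m jog '[{"fingers":1,"dx":0,"dy":0,"dz":0.0005,"twist":0},{"fingers":1,"dx":0,"dy":0,"dz":0,"twist":0}]' >/dev/null && python3 chz.py .0947 &&
python3 -m jog '[{"fingers":1,"dx":0,"dy":0,"dz":0.0003,"twist":0},{"fingers":1,"dx":0,"dy":0,"dz":0,"twist":0}]' >/dev/null && python3 chz.py .0947 &&
python3 -m jog '[{"fingers":1,"dx":0,"dy":0,"dz":0,"twist":0},{"fingers":1,"dx":0,"dy":0,"dz":0,"twist":0}]' >/dev/null && python3 chz.py .0947
```

```text
t14.45 z0.0960 F12.05 w0.0272
t14.65 z0.0955 F11.48 w0.0273
t14.85 z0.0950 F12.05 w0.0276
t15.05 z0.0947 F12.32 w0.0277
```

```bash
exec 2>&1
cat > avg.py <<'E'
from h import *
a=[]
for i in range(5):
    viewer.grab_frame("top");s=env.sense();a.append([s["tcp_pos"][2]*1e3,s["force"][2]+1.1])
print("t%.2f"%s["t"],"avg z mm, F",np.round(np.mean(a,0),3),np.round(s["tcp_pos"],4))
E
python3 -m jog '[{"fingers":1,"dx":0,"dy":0,"dz":-0.0007,"twist":0},{"fingers":1,"dx":0,"dy":0,"dz":0,"twist":0}]' >/dev/null; python3 avg.py
echo tile3; python3 -m jog '[{"fingers":1,"dx":0,"dy":0,"dz":-0.0073,"twist":0},{"fingers":1,"dx":0.003,"dy":0.0267,"dz":0,"twist":0},{"fingers":1,"dx":0.003,"dy":0.027,"dz":0,"twist":0},{"fingers":1,"dx":0,"dy":0,"dz":0.004,"twist":0},{"fingers":1,"dx":0,"dy":0,"dz":0.0025,"twist":0},{"fingers":1,"dx":0,"dy":0,"dz":0,"twist":0}]' >/dev/null && python3 chk.py 3 &&
python3 -m jog '[{"fingers":1,"dx":0,"dy":0,"dz":0.0005,"twist":0},{"fingers":1,"dx":0,"dy":0,"dz":0,"twist":0}]' >/dev/null && python3 chk.py 3 &&
python3 -m jog '[{"fingers":1,"dx":0,"dy":0,"dz":0.0004,"twist":0},{"fingers":1,"dx":0,"dy":0,"dz":0,"twist":0}]' >/dev/null && python3 chk.py 3 &&
python3 -m jog '[{"fingers":1,"dx":0,"dy":0,"dz":0.0003,"twist":0},{"fingers":1,"dx":0,"dy":0,"dz":0,"twist":0}]' >/dev/null ; python3 avg.py
```

```text
t15.50 avg z mm, F [94.718  8.156] [0.5543 0.1956 0.0947]
tile3
t16.10 z0.0946 F-0.18
t16.30 z0.0944 F-0.01
t16.50 z0.0943 F2.76
t16.95 avg z mm, F [94.296  6.249] [0.5617 0.2493 0.0943]
```

```bash
exec 2>&1
python3 -m jog '[{"fingers":1,"dx":0,"dy":0,"dz":-0.0077,"twist":0},{"fingers":1,"dx":-0.003,"dy":-0.0267,"dz":0,"twist":0},{"fingers":1,"dx":-0.003,"dy":-0.027,"dz":0,"twist":0},{"fingers":1,"dx":0,"dy":0,"dz":0.004,"twist":0},{"fingers":1,"dx":0,"dy":0,"dz":0.002,"twist":0},{"fingers":1,"dx":0,"dy":0,"dz":0.001,"twist":0},{"fingers":1,"dx":0,"dy":0,"dz":0,"twist":0}]' >/dev/null && python3 chz.py .0943 &&
python3 -m jog '[{"fingers":1,"dx":0,"dy":0,"dz":0.0005,"twist":0},{"fingers":1,"dx":0,"dy":0,"dz":0.0005,"twist":0},{"fingers":1,"dx":0,"dy":0,"dz":0,"twist":0}]' >/dev/null && python3 chz.py .0943 &&
python3 -m jog '[{"fingers":1,"dx":0,"dy":0,"dz":0.0002,"twist":0},{"fingers":1,"dx":0,"dy":0,"dz":0,"twist":0}]' >/dev/null && python3 chz.py .0943 &&
python3 -m jog '[{"fingers":1,"dx":0,"dy":0,"dz":0.0002,"twist":0},{"fingers":1,"dx":0,"dy":0,"dz":0,"twist":0}]' >/dev/null ; python3 avg.py
```

```text
t17.65 z0.0947 F3.82 w0.0275
t17.95 z0.0945 F10.85 w0.0276
t18.15 z0.0944 F11.38 w0.0274
t18.60 avg z mm, F [94.19  11.291] [0.5544 0.1976 0.0942]
```

```bash
exec 2>&1
python3 -m jog '[{"fingers":1,"dx":0,"dy":0,"dz":-0.0006,"twist":0},{"fingers":1,"dx":0,"dy":0,"dz":0,"twist":0}]' >/dev/null; python3 avg.py
python3 -m jog '[{"fingers":1,"dx":0,"dy":0,"dz":-0.015,"twist":0},{"fingers":1,"dx":0,"dy":0,"dz":-0.03,"twist":0},{"fingers":1,"dx":0,"dy":0,"dz":-0.03,"twist":0},{"fingers":1,"dx":0,"dy":0,"dz":-0.01,"twist":0}]' >/dev/null
python3 -m jog '[{"fingers":1,"dx":-0.0015,"dy":-0.025,"dz":0,"twist":0},{"fingers":1,"dx":-0.0022,"dy":-0.043,"dz":0,"twist":0},{"fingers":1,"dx":-0.0022,"dy":-0.045,"dz":0,"twist":0},{"fingers":1,"dx":-0.0022,"dy":-0.045,"dz":0,"twist":0},{"fingers":1,"dx":-0.0022,"dy":-0.045,"dz":0,"twist":0},{"fingers":1,"dx":-0.0022,"dy":-0.045,"dz":0,"twist":0},{"fingers":1,"dx":-0.0022,"dy":-0.045,"dz":0,"twist":0},{"fingers":1,"dx":-0.0022,"dy":-0.045,"dz":0,"twist":0},{"fingers":1,"dx":-0.0022,"dy":-0.04,"dz":0,"twist":0},{"fingers":1,"dx":-0.0022,"dy":-0.035,"dz":0,"twist":0},{"fingers":1,"dx":-0.0016,"dy":-0.0265,"dz":0,"twist":0},{"fingers":1,"dx":0,"dy":0,"dz":0,"twist":0},{"fingers":1,"dx":0,"dy":0,"dz":0,"twist":0},{"fingers":1,"dx":0,"dy":0,"dz":0,"twist":0}]'
python3 -c "from h import *;print(todelta((.468,-.234,.0768)))"
```

```text
t19.05 avg z mm, F [94.201  7.213] [0.5543 0.1976 0.0942]
t: 20.85
tcp_pos: [0.4689, -0.2335, 0.1783]
tool_rot: [-0.385, -3.117, -0.001]
force: [-0.2, 0.3, -1.1]
gripper_width: 0.0273
finger_force: 45.0
[ 0.00071401 -0.00073249  0.10148058]
```

Tile 2 now reads 94.20 mm against 94.30 mm for tile 3, so it is level within measurement error. The next step is setting the tamper down.

```bash
exec 2>&1
python3 -m jog '[{"fingers":1,"dx":0.0005,"dy":-0.0005,"dz":0.02,"twist":0},{"fingers":1,"dx":0,"dy":0,"dz":0.035,"twist":0},{"fingers":1,"dx":0,"dy":0,"dz":0.03,"twist":0},{"fingers":1,"dx":0,"dy":0,"dz":0.012,"twist":0},{"fingers":1,"dx":0,"dy":0,"dz":0.002,"twist":0},{"fingers":1,"dx":0,"dy":0,"dz":0,"twist":0},{"fingers":1,"dx":0,"dy":0,"dz":0,"twist":0}]' >/dev/null; python3 chk.py 2.5 &&
python3 -m jog '[{"fingers":1,"dx":0,"dy":0,"dz":0.0007,"twist":0},{"fingers":1,"dx":0,"dy":0,"dz":0,"twist":0}]' >/dev/null && python3 chk.py 2.5 &&
python3 -m jog '[{"fingers":1,"dx":0,"dy":0,"dz":0.0007,"twist":0},{"fingers":1,"dx":0,"dy":0,"dz":0,"twist":0}]' >/dev/null && python3 chk.py 2.5 &&
python3 -m jog '[{"fingers":1,"dx":0,"dy":0,"dz":0.0007,"twist":0},{"fingers":1,"dx":0,"dy":0,"dz":0,"twist":0}]' >/dev/null && python3 chk.py 2.5 &&
python3 -m jog '[{"fingers":1,"dx":0,"dy":0,"dz":0.0007,"twist":0},{"fingers":1,"dx":0,"dy":0,"dz":0,"twist":0}]' >/dev/null && python3 chk.py 2.5 &&
python3 -m jog '[{"fingers":1,"dx":0,"dy":0,"dz":0.0007,"twist":0},{"fingers":1,"dx":0,"dy":0,"dz":0,"twist":0}]' >/dev/null && python3 chk.py 2.5
```

```text
t21.55 z0.0809 F0.26
t21.75 z0.0797 F-0.61
t21.95 z0.0784 F-0.73
t22.15 z0.0775 F-0.23
t22.35 z0.0768 F0.20
t22.55 z0.0768 F7.70
```

```bash
exec 2>&1
python3 -m jog '[{"fingers":1,"dx":0,"dy":0,"dz":-0.0006,"twist":0},{"fingers":1,"dx":0,"dy":0,"dz":0,"twist":0},{"fingers":0.6,"dx":0,"dy":0,"dz":0,"twist":0},{"fingers":0.5,"dx":0,"dy":0,"dz":0,"twist":0},{"fingers":0.4,"dx":0,"dy":0,"dz":0,"twist":0},{"fingers":0.2,"dx":0,"dy":0,"dz":0,"twist":0},{"fingers":0.2,"dx":0,"dy":0,"dz":0,"twist":0}]' 
python3 -m jog '[{"fingers":0.2,"dx":0,"dy":0,"dz":-0.01,"twist":0},{"fingers":0.1,"dx":0,"dy":0,"dz":-0.025,"twist":0},{"fingers":0,"dx":0,"dy":0,"dz":-0.04,"twist":0},{"fingers":0,"dx":0,"dy":0,"dz":-0.04,"twist":0},{"fingers":0,"dx":0,"dy":0,"dz":-0.03,"twist":0},{"fingers":0,"dx":0,"dy":0,"dz":0,"twist":0},{"fingers":0,"dx":0,"dy":0,"dz":0,"twist":0}]'
python3 - <<'E'
from h import *
p=viewer.grab_frame("wrist");S=viewer.grab_frame("side")
o=np.zeros((400,800,3),np.uint8);o[:,:400]=cv2.resize(p["frame"][160:310,230:380],(400,400));o[:,400:]=cv2.resize(S["frame"][140:260,330:450],(400,400))
cv2.imwrite("pics/end.png",o[:,:,::-1])
E
```

```text
t: 23.25
tcp_pos: [0.4679, -0.2355, 0.0767]
tool_rot: [-0.388, -3.117, 0.0]
force: [-0.7, 0.3, -0.1]
gripper_width: 0.0635
finger_force: 0.0
t: 23.95
tcp_pos: [0.4682, -0.2355, 0.2226]
tool_rot: [0.388, 3.116, 0.0]
force: [0.0, 0.1, -0.1]
gripper_width: 0.0879
finger_force: 0.0
```

View pics/end.png

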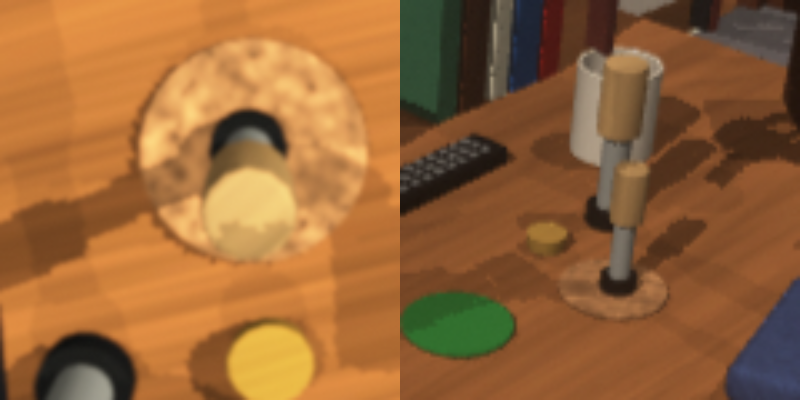

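The picture shows the tamper upright in the middle of the cork coaster (crop left about (250,150)), with the tea light and the large tamper undisturbed.

```bash
python3 -c "from h import *;print(sign_off())"
```

```text
the job is handed in; nothing more can be done
None
```

The job is handed in after about 24 s of robot time: the proud tile (near row, middle, about 3.6 mm high) is pressed to within about 0.1 mm of its two neighbours in that row and the tamper stands upright on the cork coaster; the other three tiles were never touched.

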